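Burnish the rim of a key cup with forward strokes

ROBOT

A 6-joint arm with a two-finger parallel gripper is mounted at the origin on the work surface. World frame = base frame: x ahead of the robot, y to its left, z up, the work surface at z = 0. Lengths are in m, angles in rad, forces in N, time in s.
With the tool pointing down it reaches from about 0.25 to 0.725 m from the base axis. Payload 9.7 kg.
Tool frame: the origin (TCP) lies at the centre of the arm's flange, where the gripper is bolted on; the fingertips stand 173 mm ahead of it and the grasp point (between the pads) lies 155 mm ahead of it (env.finger_overhang is the distance from the TCP to the fingertips, in m); z points along the fingers, y is the line along which they close (so a half turn about z gives the same grasp; the last joint's range is limited). The gripper opens to 85 mm and grips with 20 to 120 N. Pads are 22 mm wide; open, the fingers measure 114 mm over their backs; the gripper's body (76 mm by 85 mm) begins 54 mm behind the grasp point. The pads swing forward as they close: fully open they stand 13 mm farther back than shut.
Start: joints at [1.231, 0.087, 0.176, 1.66, 0, 1.571], TCP at [0.183, 0.519, 0.405] pointing down, gripper open.
Joint ranges: [-3.13, 3.13], [-0.85, 1.81], [-1.15, 1.24], [-2.2, 2.28], [-1.44, 1.52], [-3.14, 3.14]. Speed limits (rad/s): [2.22, 2.22, 2.57, 3.14, 3.14, 3.14].

INTERFACE

Orientations are given as a 3x3 rotation matrix whose columns are the frame's x, y, z axes.
In Python, from bench import env gives the robot as it stands.
- The arm moves only by the shell command python3 -m crank 'ROWS' [OPENING] [FORCE]. ROWS is text: rows parted by semicolons, each of 4 numbers parted by spaces: the shift along the tool's x, y, z in mm, then the turn about the tool's z in degrees. A call has 1 to 20 rows; each row shifts and turns the commanded pose from where the row before left it, along the tool's axes as they then stand; what a row does not reach is not made up. A row lasts 1/8 s, in which the tool goes at most 62.5 mm and 10.7 degrees, less where a joint would pass 70% of its speed; a pose out of reach is approached as far as the arm can. A call is refused whole if a number of a shift passes 62.5 or a number of a turn 10.7, either way. A call with a gripper value outside its range is refused whole. OPENING is the opening, from 0 (shut) to 1 (fully open), set as the call begins (- or left out, the last holds). The fingers move at their own pace and stop on an object; FORCE is the grip in N (left out, the last holds). Time passes only in rows, so rows that do not move let the fingers close. It gives the time, the measured TCP pose, the force, the opening and the grip force at its end, in the units of the state.
- env.read_state(): the state, without advancing time (a new reading comes with each control period).
- env.grab_frame(name): name is "side" or "top"; returns the picture (384x512x3 uint8, blue, green, red); there is no depth.
- env.camera_model(name): a dict with "K" (3x3 intrinsics, pixels), "R" (3x3) and "t" (3): a world point X has camera coordinates R X + t. Camera axes: x right, y down, z forward; pixel columns grow to the right and rows downward; lengths in m; the calibration is good to about 2 mm. A picture is of the moment at which its call begins. camera_model takes no time and is no camera call.
- env.hand_in(): hands the job in; it is judged then, once.
The state is a dict: "t": time; "qpos": joint angles; "qd": joint speeds; "joint_efforts": joint torques, N m; "ee_pos": TCP position; "orientation": TCP orientation; "contact_force": force on the tool from outside, world axes, zero at the start; "torque": the same for the moment, N m; "grip_width": finger opening in m; "grasp_force": force on a finger pad.
Only numpy, scipy, OpenCV 4.12 (cv2) and the standard library are available. Lean on these libraries where they do the work, as an engineer would, in place of code of your own. Each camera call takes 0.05 s, during which the arm holds its last target. There are 200 camera calls.

TASK

Pick up the boxwood burnishing stick and rub it over the top of the upright brass key cup's rim in separate forward strokes, pressing gently, pushing away from the robot and lifting the stick clear on every return, so that each stroke rolls the cup round under the stick and it is never turned back. Stop when the key arm on the cup stands straight up; turn the cup only by rubbing its rim with the stick, never by pushing the key arm or touching cup or key arm with the gripper. Then lay the stick back in its wooden rest, let go, and leave the leak light, the jar and the body bow where they are.

Things in the scene. Friction and masses are not known exactly. Their poses are not given: they have to be found in the camera images.
- rim_top (a point): Topmost point of the key cup's rim, mid-width, where the stick rubs; 153 mm above the bench when unpressed. It does not turn with the cup. Its x axis is the level forward stroke direction (roughly away from the robot, square to the spindle), y runs along the spindle, z up. The spindle axis is 38 mm straight below.
- stand: Grey cast-aluminium stand fixed to the bench; origin at bench level straight below rim_top, same axes. Its sprung head holds a level spindle with the brass cup on edge. Foot plate 150 (x) by 140 (y) by 12 mm. Post and bearing lie 30 to 81 mm to the -y side of the cup's mid-plane and at most 133 mm high; the key arm turns in a plane 50 mm to the +y side
- head (a joint): How far the sprung head that carries spindle and cup is pushed straight down, m: 0 unloaded, 0.025 at its bottom stop. The push starts at about 1 N and grows by 0.4 N per mm, so 10 to 12 mm takes 5 to 6 N, a good pressure for the strokes; deeper than 20 mm is too hard.
- spindle (a joint): Turn of cup and key arm together, rad: 0 when the arm points straight up, growing as the rim's top moves forward (rim_top's +x). Starts between -4.4 and -3.6; hard stops at -4.8 and 0.9. A stiff bearing holds it wherever it is left; turning needs 1.3 to 1.8 N at the rim. Without slip, 38 mm of stroke turn it 1 rad.
- cup: The brass key cup, 76 mm diameter, 20 mm wide rim; origin at its centre on the spindle axis, y along the spindle. Turns with the spindle.
- key_arm: Brass key arm fixed to the cup: a bar 11 by 7 mm reaching 77 mm from the spindle axis, its plane 50 mm to the +y side of the cup's mid-plane, with a 14 mm thick cross tube 40 mm long at its end, pointing to +y. Origin on the spindle axis at the cup's centre; its z axis points towards the arm's free end.
- stick_center (a point): Centre of the loose boxwood burnishing stick: straight, 190 mm long (its x), 18 mm wide (y), 18 mm high (z), rounded at both ends, both ends alike, about 60 g. It starts level in its rest, centre 39 mm above the bench. Fingers can reach beside and under it between the rest's supports, from x = -72 to +14 mm of the stick.
- rest: Dark wooden stick rest fixed to the bench, 170 by 56 mm; origin at bench level below the stick's centre as it should lie, x along the stick. Base board 8 mm thick; two cross supports, 12 mm thick in x, at x = -78 and +20 mm, carry the stick with its underside 30 mm up, between end lips 32 mm apart that rise 12 mm higher.
- leak_light: Bystander: matte black steel leak light, a 22 mm rod 160 mm long lying on the bench beyond the work; origin under its middle.
- jar: Bystander: amber jar with a steel lid, 56 mm across, 60 mm tall, standing on the bench near the robot; origin under its centre.
- bow: Bystander: gold-lacquered U-shaped saxophone body bow, about 200 by 190 mm and 75 mm high, lying on a grey cast-aluminium turntable 240 mm across and 40 mm high to the robot's right; origin under its middle.

How it is judged:
By the outcome, as a careful person would: the job done as asked, in the order asked, and still so for the second after the job is handed in, with the robot touching nothing.
It also fails if it takes over 72 s, if anything falls off the work surface, if the arm or the gripper's body presses on something with over 40 N, if the wrist force passes 120 N, or if a joint passes its speed limit or range.

## Working session

There is one attempt and no reset: what is moved stays moved. The work goes in short steps, Python scripts to look and compute and a shell command to move; the robot and the scene stay as the last step left them, time stands still between calls to the robot, and variables do not carry over. Pictures are saved under pics/ and viewed, at most 10 in all, crops included, and the job is handed in when it is done.

```bash
mkdir -p pics; ls; python3 - <<'E'
from bench import env
import cv2,numpy as np
for n in("side","top"):
    f=env.grab_frame(n); cv2.imwrite(f"pics/{n}0.png",cv2.resize(f,(800,600),interpolation=cv2.INTER_CUBIC))
    cv2.imwrite(f"raw_{n}0.png",f)
    c=env.camera_model(n); print(n,np.round(c["K"],1).tolist(),np.round(c["R"],3).tolist(),np.round(c["t"],3).tolist(), np.round(-c["R"].T@c["t"],3))
s=env.read_state();print(s)
E
```

```text
pics
side [[412.9, 0.0, 257.1], [0.0, 412.9, 182.1], [0.0, 0.0, 1.0]] [[0.708, -0.706, 0.015], [-0.517, -0.533, -0.67], [0.481, 0.467, -0.742]] [-0.505, 0.314, 0.97] [ 0.052 -0.642  0.938]
top [[448.6, 0.0, 253.9], [0.0, 448.6, 184.3], [0.0, 0.0, 1.0]] [[-0.024, -1.0, 0.005], [-0.988, 0.023, -0.149], [0.149, -0.009, -0.989]] [-0.108, 0.6, 1.045] [ 0.434 -0.113  1.123]
{'t': 0.1, 'qpos': array([ 1.23102783e+00,  8.73788141e-02,  1.75237381e-01,  1.65979297e+00,
       -4.21263247e-05,  1.57081670e+00]), 'qd': array([-6.82872481e-04,  4.03696352e-04,  9.38866555e-04,  2.09925328e-05,
        4.50478269e-04,  2.81479447e-04]), 'joint_efforts': array([-2.82900337e-04, -5.21562624e+01,  4.65655196e+01,  1.60805433e-02,
        3.49333823e-05, -1.79349058e-05]), 'ee_pos': array([0.1833027 , 0.51855712, 0.40408061]), 'orientation': array([[-9.42825068e-01,  3.33287827e-01, -3.39565882e-04],
       [ 3.33287998e-01,  9.42824442e-01, -1.08704991e-03],
       [-4.21494882e-05, -1.13807113e-03, -9.99999352e-01]]), 'contact_force': array([-0.35636101, -1.15339623, -0.21120587]), 'torque': array([-0.01355505,  0.02809656,  0.00368103]), 'grasp_force': 0.0, 'grip_width': 0.08535410837509072}
```

View pics/side0.png

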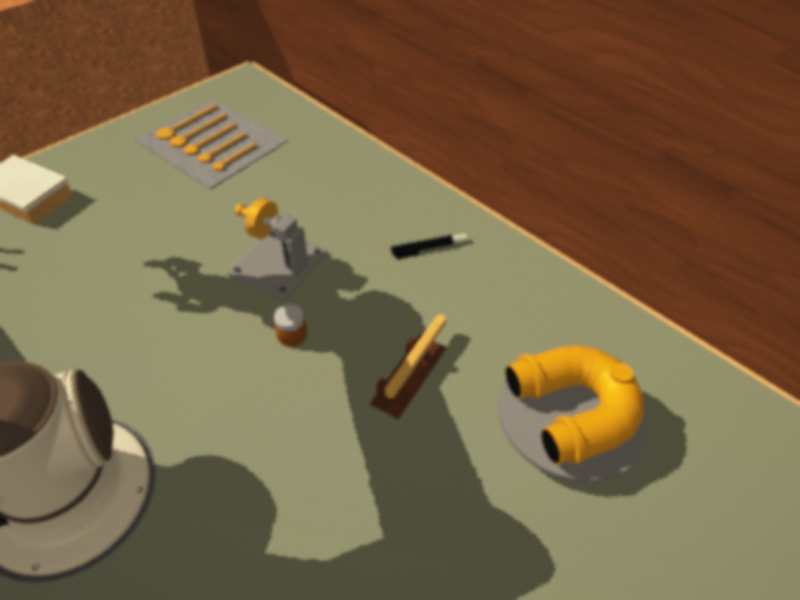

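View pics/top0.png

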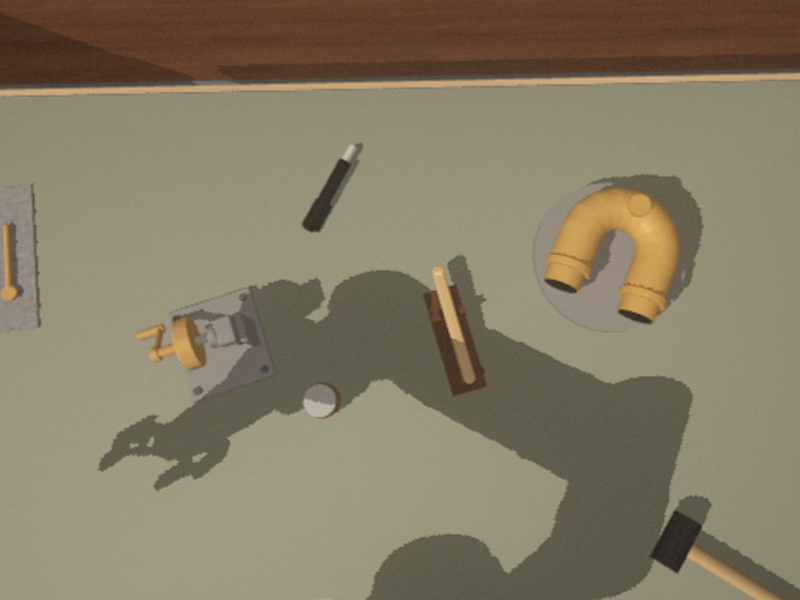

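The overview shows the stand at about (215,345), the stick at (455,325) and the jar at (321,400) in the enlarged top view. I'll take a closer crop next.

```bash
python3 - <<'E'
import cv2,numpy as np
a=cv2.imread("raw_top0.png"); b=cv2.imread("raw_side0.png")
t=cv2.resize(a[160:265,80:180],None,fx=4,fy=4,interpolation=cv2.INTER_CUBIC)
u=cv2.resize(a[160:265,260:320],None,fx=4,fy=4,interpolation=cv2.INTER_CUBIC)
cv2.imwrite("pics/c1.png",np.hstack([t,u]))
E
```

```text
(no output)
```

View pics/c1.png

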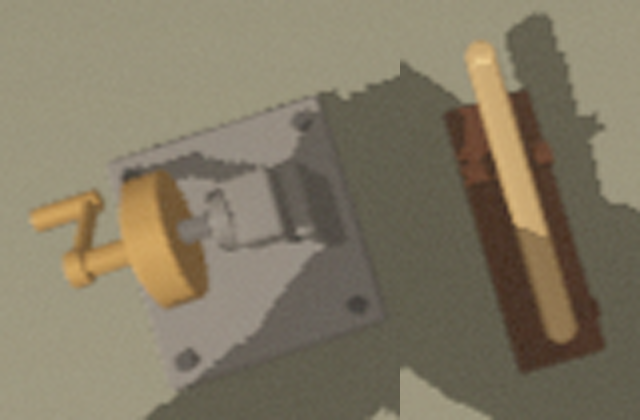

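The top crop (4x) shows these pixel positions:
- **Foot plate corners:** (110,162), (318,95), (385,318) and (175,388).
- **Stick ends:** (480,42) and (563,340).
- **Cup:** between x 120 and 208, with the key arm pointing forward and down.

Next I compute poses from these and check them with an overlay.

```bash
cat > h.py <<'E'
import cv2,numpy as np
from bench import env
def ray(n,u,v,z):
    c=env.camera_model(n);d=c["R"].T@np.linalg.solve(c["K"],[u,v,1]);o=-c["R"].T@c["t"]
    return o+d*(z-o[2])/d[2]
def proj(n,X):
    c=env.camera_model(n);p=(np.atleast_2d(X)@c["R"].T+c["t"])@c["K"].T
    return p[:,:2]/p[:,2:]
def fr(yaw):
    c,s=np.cos(yaw),np.sin(yaw);return np.array([[c,-s,0],[s,c,0],[0,0,1]])
E
python3 - <<'E'
from h import *
T=lambda x,y:(80+x/4,160+y/4)
U=lambda x,y:(260+(x-400)/4,160+y/4)
P=[ray("top",*T(*p),.012) for p in((110,162),(318,95),(385,318),(175,388))]
for p in P:print(p.round(4))
m=np.mean(P,0); f=(P[0]-P[3]+P[1]-P[2])[:2]; yaw=np.arctan2(f[1],f[0]); l=(P[0]-P[1]+P[3]-P[2])[:2]
print("plate",m,np.degrees(yaw),np.degrees(np.arctan2(-l[0],l[1])),np.linalg.norm(f)/2,np.linalg.norm(l)/2)
a,b=ray("top",*U(480,42),.042),ray("top",*U(563,340),.042); d=a-b
print("stick",a,b,(a+b)/2,np.linalg.norm(d),np.degrees(np.arctan2(d[1],d[0])))
# cup fit by mask in both views
from scipy.optimize import minimize
R=lambda y:fr(y)
ph=np.linspace(0,2*np.pi,60)
def cup(x,y,yw):
    L=np.array([[.038*np.cos(a),s,.115+.038*np.sin(a)] for s in(-.01,.01) for a in ph]);return L@fr(yw).T+[x,y,0]
for off in (0,):
    y0=m+fr(yaw)@[0,.0,0]
top=ray("top",*T(165,235),.153);print("cup top guess",top)
# local coords of cup-guess in plate frame
print((fr(yaw).T@(top-m)))
E
```

```text
[0.5697 0.2424 0.012 ]
[0.6088 0.1135 0.012 ]
[0.4692 0.0714 0.012 ]
[0.4298 0.1993 0.012 ]
plate [0.51937377 0.15663564 0.012     ] 16.944582228592168 16.99904981606454 0.14604638830818317 0.13428414745055764
stick [ 0.63004976 -0.18717948  0.042     ] [ 0.44807624 -0.2308371   0.042     ] [ 0.539063   -0.20900829  0.042     ] 0.18713725207446055 13.490960253420594
cup top guess [0.51209366 0.16664882 0.153     ]
[-0.00404575  0.01170024  0.141     ]
```

```bash
python3 - <<'E'
from h import *
yw=np.radians(17); m=np.array([.5194,.1566,0]); o=m+fr(yw)@[0,.012,0]; print(o)
ph=np.linspace(0,2*np.pi,60); sy=np.radians(13.5); sc=np.array([.539,-.209,.039])
out=[]
for n,box in(("top",(80,320,150,270)),("side",(140,300,110,270))):
    x0,x1,y0,y1=box; k=3.3 if n=="top" else 2.5; im=cv2.imread(f"raw_{n}0.png")[y0:y1,x0:x1]; im=cv2.resize(im,None,fx=k,fy=k,interpolation=cv2.INTER_CUBIC)
    dr=lambda X,c:cv2.polylines(im,[np.round((proj(n,X)-[x0,y0]+.5)*k*8).astype(int)],False,c,1,cv2.LINE_AA,3)
    for s in(-.01,.01): dr(np.array([[.038*np.cos(a),s,.115+.038*np.sin(a)] for a in ph])@fr(yw).T+o,(255,0,0))
    q=np.array([[1,1],[1,-1],[-1,-1],[-1,1],[1,1]])
    dr(np.c_[q*[.075,.07],np.full(5,.012)]@fr(yw).T+m,(0,0,255))
    for z in(.009,-.009):dr(np.c_[q*[.095,.009],np.full(5,z)]@fr(sy).T+sc,(0,255,0))
    out.append(im)
w=max(i.shape[1] for i in out)
out=[cv2.copyMakeBorder(i,0,0,0,w-i.shape[1],0) for i in out]
r=np.vstack(out)[:];r=cv2.resize(r,None,fx=min(1,599/r.shape[0]),fy=min(1,599/r.shape[0])) if 0 else r
print(r.shape);cv2.imwrite("pics/ov_top.png",out[0]);cv2.imwrite("pics/ov_side.png",out[1])
E
```

```text
[0.51589154 0.16807566 0.        ]
(796, 792, 3)
```

View pics/ov_top.png

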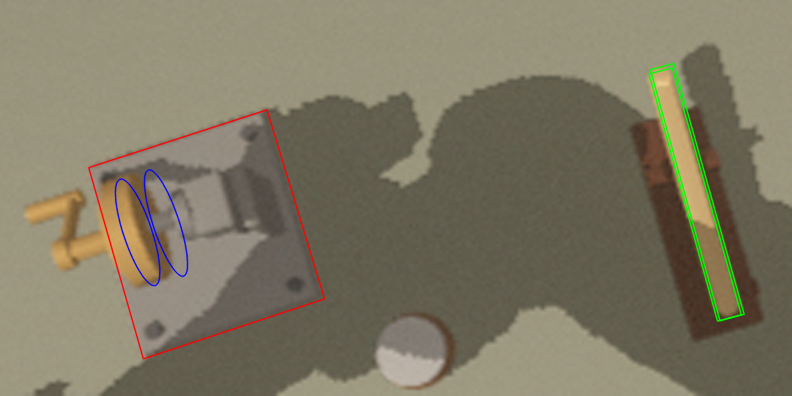

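View pics/ov_side.png

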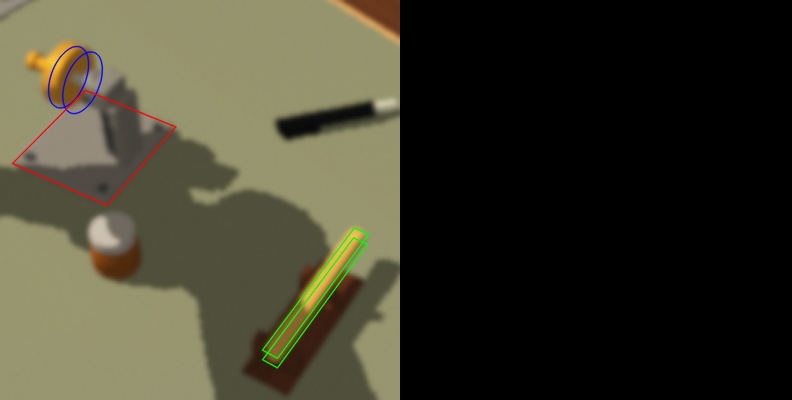

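The overlay says the cup sits about 9 mm further to +y, with rim_top at about (0.513, 0.177) and yaw 17°. The stick is about 2 mm further to +y, with its centre at about (0.538, -0.2065) and yaw 14.5°. I'll move above the stick, aiming for stick x = -20 mm.

```bash
python3 -m crank '0 0 0 -8.5;0 0 0 -8.5;0 0 0 -8.5;0 0 0 -8.5;-8.9 -49.4 0 0;-8.9 -49.4 0 0;-8.9 -49.4 0 0;-8.9 -49.4 0 0;-8.9 -49.4 0 0;-8.9 -49.4 0 0;-8.9 -49.4 0 0;-8.9 -49.4 0 0;-8.9 -49.4 0 0;-8.9 -49.4 0 0;-8.9 -49.4 0 0;-8.9 -49.4 0 0;-8.9 -49.4 0 0;-8.9 -49.4 0 0;-8.9 -49.4 0 0;-8.9 -49.4 0 0' 1; python3 -m crank '0 0 30 0;0 0 40 0;0 0 40 0;0 0 25 0;0 0 0 0'
python3 - <<'E'
from h import *
f=env.grab_frame("side");cv2.imwrite("raw_s1.png",f);g=env.grab_frame("top")
a=cv2.resize(f[190:280,210:310],None,fx=4,fy=4,interpolation=cv2.INTER_CUBIC);b=cv2.resize(g[150:260,230:330],None,fx=4,fy=4,interpolation=cv2.INTER_CUBIC)
b=b[:360];cv2.imwrite("pics/g1.png",np.hstack([a,b]))
s=env.read_state();e=s["ee_pos"];R=s["orientation"];print(e,R.round(4).tolist(),s["contact_force"])
d=np.array([.5186,-.2115,.197])-e;print((R.T@d*1000).round(1), np.degrees(np.arctan2(R[1,1],R[0,1])))
E
```

```text
t: 2.6
ee_pos: [0.5199, -0.2125, 0.4043]
orientation: [[-0.968, -0.251, -0.0], [-0.251, 0.968, 0.0], [0.0, 0.0, -1.0]]
contact_force: [0.7, 0.6, 0.3]
grip_width: 0.0855
grasp_force: 0.0
t: 3.22
ee_pos: [0.5188, -0.2106, 0.2675]
orientation: [[-0.968, -0.251, -0.004], [-0.251, 0.968, 0.002], [0.003, 0.003, -1.0]]
contact_force: [0.2, 0.0, 0.4]
grip_width: 0.0858
grasp_force: 0.0
[ 0.51958712 -0.21087755  0.27048879] [[-0.968, -0.2509, 0.0004], [-0.2509, 0.968, -0.0002], [-0.0003, -0.0003, -1.0]] [0.58315046 0.03119824 0.85533708]
[ 1.1 -0.3 73.5] 104.5316336185724
```

View pics/g1.png

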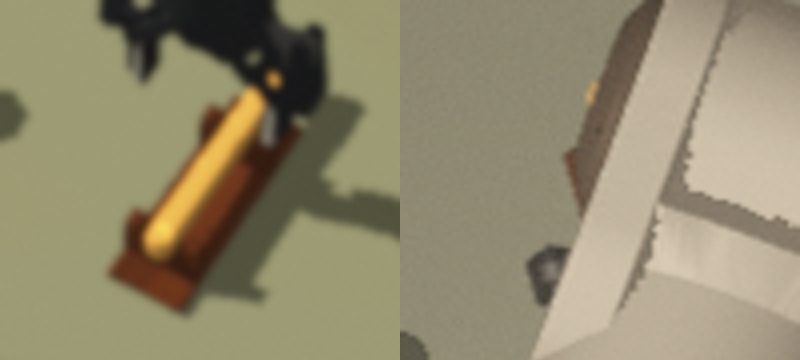

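The side crop shows the near end of the stick at (160,240), with the fingers straddling it at (140,60) and (270,125). I'll descend and close.

```bash
python3 -m crank '0 0 30 0;0 0 25 0;0 0 12 0;0 0 7 0;0 0 0 0;0 0 0 0' && python3 -m crank '0 0 0 0;0 0 0 0;0 0 0 0;0 0 0 0;0 0 0 0;0 0 0 0;0 0 0 0;0 0 0 0' 0 110
```

```text
t: 4.08
ee_pos: [0.5198, -0.2109, 0.1967]
orientation: [[-0.968, -0.251, 0.001], [-0.251, 0.968, -0.001], [-0.001, -0.001, -1.0]]
contact_force: [-0.4, 1.1, 0.1]
grip_width: 0.0853
grasp_force: 0.0
t: 5.08
ee_pos: [0.5195, -0.2109, 0.1961]
orientation: [[-0.968, -0.251, 0.0], [-0.251, 0.968, -0.0], [-0.0, -0.0, -1.0]]
contact_force: [-0.9, 0.3, 5.1]
grip_width: 0.0161
grasp_force: 107.8
```

```bash
python3 -m crank '0 0 -10 0;0 0 -25 0;0 0 -50 0;0 0 -50 0;0 0 -50 0;0 0 -20 0;0 0 0 0;0 0 0 0'
python3 - <<'E'
from h import *
f=env.grab_frame("side");
s=env.read_state();e=s["ee_pos"];R=s["orientation"]
o=np.r_[.5133,.1767,0];X=fr(np.radians(17))
d=o+X@[-.085,0,0]; print(e, R[:,0],s["contact_force"])
# predicted stick in view
k=5;x0,y0=200,120;
c=e+R@[0,0,.157]; ax=-R[:,0]
print(proj("side",np.array([c+ax*.115,c-ax*.075,c])))
p=proj("side",c)[0].astype(int);x0,y0=p[0]-70,p[1]-60
im=cv2.resize(f[y0:y0+120,x0:x0+150],None,fx=k,fy=k,interpolation=cv2.INTER_CUBIC)
for z in(.009,-.009):
  q=np.array([[.115,.009,0],[.115,-.009,0],[-.075,-.009,0],[-.075,.009,0],[.115,.009,0]])
  Q=c+q[:,:1]*ax+q[:,1:2]*R[:,1]+[0,0,z]
  cv2.polylines(im,[np.round((proj("side",Q)-[x0,y0]+.5)*k).astype(int)],False,(0,255,0),1)
cv2.imwrite("pics/l1.png",im)
E
```

```text
t: 6.08
ee_pos: [0.5194, -0.2108, 0.3993]
orientation: [[-0.968, -0.251, -0.002], [-0.251, 0.968, 0.001], [0.001, 0.001, -1.0]]
contact_force: [-0.8, -0.9, -0.7]
grip_width: 0.0157
grasp_force: 107.4
[ 0.51939683 -0.21080359  0.3990519 ] [-0.96801364 -0.25089045  0.0018919 ] [ 0.12084348 -0.03197559 -0.83195194]
[[287.16597734 150.47310346]
 [246.52012215 201.77889471]
 [263.7088663  180.08216537]]
```

View pics/l1.png

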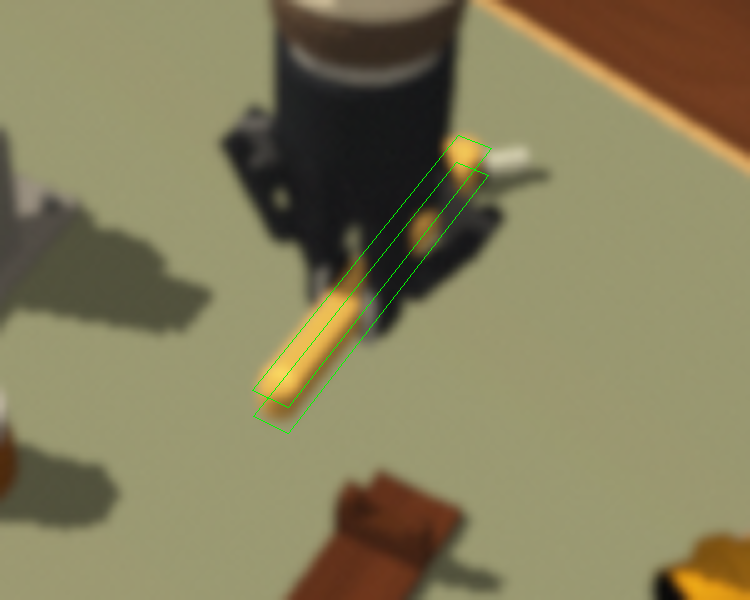

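The view shows the stick level in the grip, with ends at (275,385) and (465,155) matching the prediction within 2 mm. I'll carry it behind the cup.

```bash
python3 -m crank '0 0 0 -2.5;-1 20 0 0;-1.6 41 0 0;-1.6 42 0 0;-1.6 42 0 0;-1.6 42 0 0;-1.6 42 0 0;-1.6 42 0 0;-1.6 42 0 0;-1 38 0 0;0 22 0 0;0 0 0 0;0 0 25 0;0 0 25 0;0 0 10 0;0 0 0 0;0 0 0 0'
cat > v.py <<'E'
from h import *
import sys
s=env.read_state();e=s["ee_pos"];R=s["orientation"]
d=np.array([.4225,.149,.335])-e;print("to clear-start",(R.T@d*1000).round(1),np.degrees(np.arctan2(-R[1,0],-R[0,0])).round(2),"F",s["contact_force"].round(1),s["torque"].round(2),s["t"])
for n,bx in(("top",(90,150,100,90)),("side",(110,90,110,90))):
    f=env.grab_frame(n);cv2.imwrite(f"raw_{n}_{sys.argv[1]}.png",f)
    x,y,w,h=bx;globals()[n]=cv2.resize(f[y:y+h,x:x+w],None,fx=3.8,fy=3.8,interpolation=cv2.INTER_CUBIC)
cv2.imwrite(f"pics/v{sys.argv[1]}.png",np.hstack([top,side]))
E
python3 v.py 1
```

```text
t: 8.25
ee_pos: [0.423, 0.1495, 0.3416]
orientation: [[-0.956, -0.292, 0.001], [-0.292, 0.956, 0.0], [-0.001, 0.0, -1.0]]
contact_force: [-0.0, -0.6, 0.1]
grip_width: 0.0161
grasp_force: 107.6
to clear-start [ 0.6 -0.4  6.6] 17.01 F [-0.  -0.6  0.1] [-0.06  0.02  0.01] 8.25
```

View pics/v1.png

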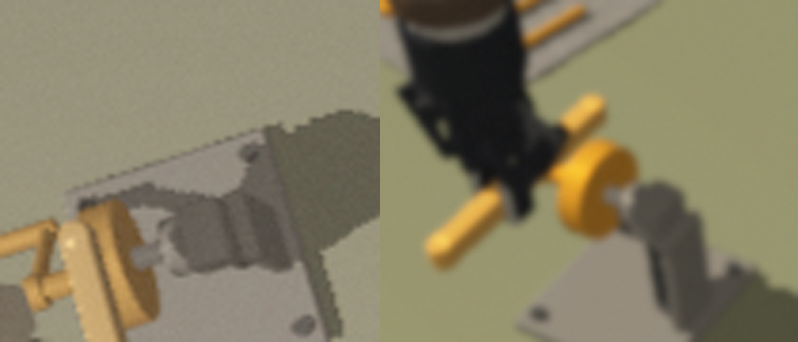

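The top crop shows the stick tip at (75,230), left over the cup rim. I'll check the lateral alignment numerically.

```bash
python3 - <<'E'
from h import *
s=env.read_state();e=s["ee_pos"];R=s["orientation"]
f=cv2.imread("raw_top_1.png");f0=cv2.imread("raw_top0.png");k=7;ims=[]
x0,y0=95,195
yw=np.radians(17);ph=np.linspace(0,2*np.pi,80)
for im in(f0,f):
  im=cv2.resize(im[y0:y0+60,x0:x0+55],None,fx=k,fy=k,interpolation=cv2.INTER_CUBIC)
  D=lambda X,c:cv2.polylines(im,[np.round((proj("top",X)-[x0,y0]+.5)*k).astype(int)],False,c,1)
  if len(ims)==0:
    for y in(-.01,.01):D(np.array([[.038*np.cos(a),y,.115+.038*np.sin(a)] for a in ph])@fr(yw).T+[.5133,.1767,0],(255,0,0))
  else:
    c=e+R@[0,0,.148]
    for y in(-.009,.009): D(np.array([c-R[:,0]*.115+R[:,1]*y,c+R[:,0]*.0+R[:,1]*y]),(0,0,255))
  ims.append(im)
cv2.imwrite("pics/al.png",np.hstack(ims))
E
```

```text
(no output)
```

View pics/al.png

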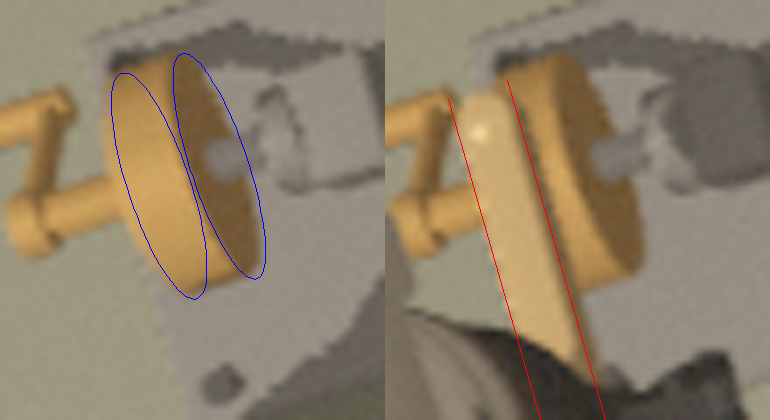

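Both overlays agree within about 1–2 mm. I'll press down now, checking force before stroking.

```bash
python3 -m crank '0 1 10 0;0 0 10 0;0 0 6 0;0 0 4 0;0 0 3 0;0 0 0 0;0 0 0 0'
```

```text
t: 9.22
ee_pos: [0.4226, 0.1507, 0.308]
orientation: [[-0.956, -0.293, 0.001], [-0.293, 0.956, 0.0], [-0.001, 0.0, -1.0]]
contact_force: [-1.3, -0.2, 4.3]
grip_width: 0.0164
grasp_force: 108.0
```

```bash
python3 -m crank '0 0 2 0;-2 0 0 0;-5 0 0 0;-6 0 0 0;-6 0 0 0;-6 0 0 0;-6 0 0 0;-6 0 0 0;-5 0 0 0;-3 0 0 0;0 0 0 0' && python3 -m crank '0 0 -8 0;0 0 -12 0;0 0 -8 0;0 0 0 0' && python3 v.py 2
```

```text
t: 10.6
ee_pos: [0.4661, 0.164, 0.3056]
orientation: [[-0.956, -0.293, 0.0], [-0.293, 0.956, 0.0], [-0.0, 0.0, -1.0]]
contact_force: [-0.6, 0.5, 5.7]
grip_width: 0.0161
grasp_force: 108.3
t: 11.1
ee_pos: [0.4657, 0.1638, 0.3343]
orientation: [[-0.956, -0.293, 0.001], [-0.293, 0.956, 0.0], [-0.001, -0.0, -1.0]]
contact_force: [0.1, 0.0, -1.7]
grip_width: 0.0159
grasp_force: 107.5
to clear-start [45.6 -1.5 -0.7] 17.02 F [ 0.1  0.  -1.7] [-0.02  0.08 -0.04] 11.1
```

View pics/v2.png

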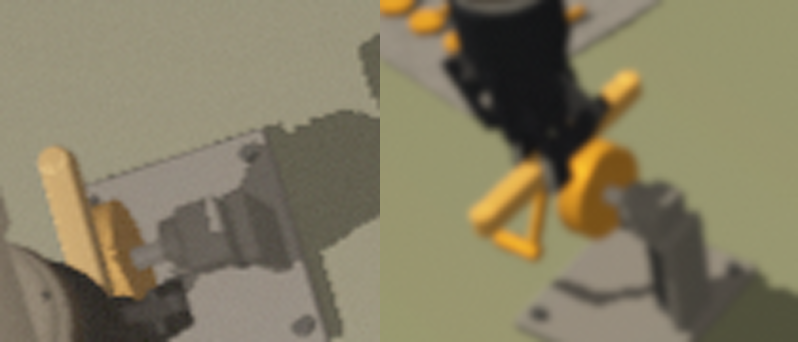

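The side crop shows the arm rolled round to hanging down, with its cross tube near (515,245), so the first stroke worked. I've now viewed my 10 pictures, so I'll measure the arm angle by model matching in code.

```bash
cat > ang.py <<'E'
from h import *
import sys
from itertools import product
yw=np.radians(17);O=np.array([.5133,.1767,.115])+fr(yw)@[0,.001,0]
def hull(n,P,A):
    p=(P@A.T)@fr(yw).T+O
    return cv2.convexHull(np.round(proj(n,p)*8).astype(np.int32))
def model(n,th):
    A=np.array([[np.cos(th),0,np.sin(th)],[0,1,0],[-np.sin(th),0,np.cos(th)]])
    bar=np.array(list(product((-.0055,.0055),(.0465,.0535),(.015,.077))))
    ph=np.linspace(0,2*np.pi,16)
    tube=np.array([[.007*np.cos(a),y,.070+.007*np.sin(a)] for a in ph for y in(.05,.09)])
    m=np.zeros((384,512),np.uint8)
    for P in(bar,tube):cv2.fillConvexPoly(m,hull(n,P,A),255,cv2.LINE_AA,3)
    return m/255.
def mask(f):
    h=cv2.cvtColor(f,cv2.COLOR_BGR2HSV);return cv2.GaussianBlur((((h[...,0]>9)&(h[...,0]<26)&(h[...,1]>125)&(h[...,2]>90))).astype(np.float32),(0,0),.7)
def best(n,f):
    M=mask(f);r=[]
    T=np.radians(np.arange(-270,60,2))
    for th in T:
        m=model(n,th);ring=np.clip(cv2.dilate(m,np.ones((7,7)))-m,0,1)
        r.append((m*M).sum()/m.sum()-.6*(ring*M).sum()/ring.sum())
    r=np.array(r);i=np.argsort(-r)[:4];return [(int(round(np.degrees(T[j]))),round(float(r[j]),2)) for j in i]
if __name__=="__main__":
    for t in sys.argv[1:]:
        for n in("top","side"):
            fn=f"raw_{n}{t}.png"
            if t=="now": f=env.grab_frame(n);cv2.imwrite(f"raw_{n}now.png",f)
            else:f=cv2.imread(fn)
            print(t,n,best(n,f))
E
python3 ang.py 0 _1 _2
```

```text
0 top [(-218, 0.48), (-190, 0.48), (-220, 0.47), (-216, 0.46)]
0 side [(-222, 0.55), (-224, 0.55), (-220, 0.54), (-226, 0.54)]
_1 top [(-218, 0.49), (-220, 0.48), (-216, 0.47), (-222, 0.46)]
_1 side [(-220, 0.57), (-222, 0.57), (-224, 0.56), (-218, 0.55)]
_2 top [(-270, 0.0), (-268, 0.0), (-266, 0.0), (-264, 0.0)]
_2 side [(-152, 0.51), (-150, 0.51), (-154, 0.5), (-148, 0.5)]
```

```bash
python3 -m crank '8 0 0 0;14 0 0 0;14 0 0 0;6 0 0 0;0 0 0 0;0 0 8 0;0 0 8 0;0 0 6 0;0 0 4 0;0 0 2 0;0 0 0 0;0 0 0 0' && python3 -m crank '-2 0 0 0;-5 0 0 0;-6 0 0 0;-6 0 0 0;-6 0 0 0;-6 0 0 0;-6 0 0 0;-3 0 0 0;-2 0 0 0;0 0 0 0' && python3 -m crank '0 0 -8 0;0 0 -12 0;0 0 -8 0;0 0 0 0' && python3 ang.py now
```

```text
t: 12.7
ee_pos: [0.4255, 0.1515, 0.306]
orientation: [[-0.956, -0.293, 0.001], [-0.293, 0.956, 0.0], [-0.001, 0.0, -1.0]]
contact_force: [-1.0, 0.0, 5.0]
grip_width: 0.016
grasp_force: 108.1
t: 13.95
ee_pos: [0.466, 0.164, 0.3056]
orientation: [[-0.956, -0.293, 0.0], [-0.293, 0.956, 0.0], [-0.0, 0.0, -1.0]]
contact_force: [-0.8, 1.3, 5.8]
grip_width: 0.0162
grasp_force: 108.3
t: 14.45
ee_pos: [0.4657, 0.1638, 0.3343]
orientation: [[-0.956, -0.293, 0.001], [-0.293, 0.956, 0.0], [-0.001, -0.0, -1.0]]
contact_force: [-0.5, -0.8, -0.7]
grip_width: 0.0167
grasp_force: 107.5
now top [(-108, 0.13), (-104, 0.13), (-102, 0.13), (-106, 0.13)]
now side [(-84, 0.71), (-86, 0.7), (-82, 0.7), (-88, 0.67)]
```

```bash
python3 -m crank '8 0 0 0;14 0 0 0;14 0 0 0;6 0 0 0;0 0 0 0;0 0 8 0;0 0 8 0;0 0 6 0;0 0 4 0;0 0 2 0;0 0 0 0;0 0 0 0' && python3 -m crank '-2 0 0 0;-5 0 0 0;-6 0 0 0;-6 0 0 0;-6 0 0 0;-6 0 0 0;-4 0 0 0;-3 0 0 0;-2 0 0 0;0 0 0 0' && python3 -m crank '0 0 -8 0;0 0 -12 0;0 0 -30 0;0 0 -50 0;0 0 -30 0;0 0 0 0;0 0 0 0' && python3 ang.py now
```

```text
t: 16.05
ee_pos: [0.4255, 0.1515, 0.3061]
orientation: [[-0.956, -0.293, 0.001], [-0.293, 0.956, 0.0], [-0.001, 0.0, -1.0]]
contact_force: [-1.3, -0.3, 5.3]
grip_width: 0.0165
grasp_force: 108.1
t: 17.3
ee_pos: [0.4641, 0.1634, 0.3057]
orientation: [[-0.956, -0.293, 0.0], [-0.293, 0.956, 0.0], [-0.0, 0.0, -1.0]]
contact_force: [-1.0, 0.6, 4.9]
grip_width: 0.0158
grasp_force: 108.2
t: 18.18
ee_pos: [0.4637, 0.1632, 0.4348]
orientation: [[-0.956, -0.293, -0.001], [-0.293, 0.956, -0.001], [0.001, -0.0, -1.0]]
contact_force: [0.7, -0.1, -1.0]
grip_width: 0.0161
grasp_force: 107.5
now top [(-190, 0.14), (-192, 0.12), (-188, 0.11), (-194, 0.08)]
now side [(-24, 0.61), (-26, 0.58), (-22, 0.57), (-224, 0.55)]
```

```bash
cat > fine.py <<'E'
from ang import *
from scipy.optimize import minimize
def fine(n,f,lo,hi):
    M=mask(f);res=[]
    for th in np.arange(lo,hi,1.):
        m=model(n,np.radians(th));m*= 1
        b=(-9,0,0)
        for dx in np.arange(-3,3.1,.5):
            for dy in np.arange(-3,3.1,.5):
                mm=cv2.warpAffine(m,np.float32([[1,0,dx],[0,1,dy]]),(512,384))
                ring=np.clip(cv2.dilate(mm,np.ones((7,7)))-mm,0,1)
                s=(mm*M).sum()/mm.sum()-.6*(ring*M).sum()/ring.sum()
                if s>b[0]:b=(round(float(s),3),dx,dy)
        res.append((b[0],th,b[1],b[2]))
    res.sort(reverse=True);return res[:5]
if __name__=="__main__":
    lo,hi=map(float,sys.argv[1:3])
    for n in("top","side"):
        f=env.grab_frame(n);cv2.imwrite(f"raw_{n}now.png",f);print(n,*[tuple(map(float,r)) for r in fine(n,f,lo,hi)],sep="\n ")
    for n in ("top","side"):print(n,"start",fine(n,cv2.imread(f"raw_{n}0.png"),-230,-208)[0])
E
python3 -m crank '20 0 0 0;40 0 0 0;20 0 0 0;0 0 0 0;0 0 0 0' && python3 fine.py -40 -8
```

```text
t: 18.9
ee_pos: [0.3876, 0.14, 0.4352]
orientation: [[-0.956, -0.293, -0.0], [-0.293, 0.956, -0.0], [0.0, -0.0, -1.0]]
contact_force: [0.8, -0.9, -1.0]
grip_width: 0.0161
grasp_force: 107.5
top
 (0.445, -20.0, 1.0, 3.0)
 (0.442, -21.0, 0.0, 3.0)
 (0.44, -18.0, 3.0, 3.0)
 (0.44, -19.0, 2.0, 3.0)
 (0.438, -22.0, 1.0, 2.0)
side
 (0.661, -22.0, 2.0, 2.0)
 (0.655, -23.0, 2.0, 2.0)
 (0.654, -20.0, 2.0, 3.0)
 (0.653, -21.0, 2.0, 2.0)
 (0.653, -24.0, 2.0, 1.0)
top start (0.524, np.float64(-225.0), np.float64(1.0), np.float64(3.0))
side start (0.638, np.float64(-217.0), np.float64(-3.0), np.float64(-3.0))
```

```bash
python3 -m crank '-20 0 0 0;-20 0 0 0;-10 0 0 0;0 0 0 0;0 0 40 0;0 0 40 0;0 0 23 0;0 0 9 0;0 0 7 0;0 0 5 0;0 0 3 0;0 0 2 0;0 0 0 0;0 0 0 0' && python3 -m crank '-2 0 0 0;-4 0 0 0;-4 0 0 0;-2 0 0 0;-1 0 0 0;0 0 0 0;0 0 0 0' && python3 -m crank '0 0 -8 0;0 0 -12 0;0 0 -30 0;0 0 -50 0;0 0 -30 0;20 0 0 0;40 0 0 0;0 0 0 0;0 0 0 0' && python3 fine.py -20 12
```

```text
t: 20.75
ee_pos: [0.4352, 0.1545, 0.3071]
orientation: [[-0.956, -0.293, 0.001], [-0.293, 0.956, 0.0], [-0.001, 0.0, -1.0]]
contact_force: [-0.2, 0.7, 4.2]
grip_width: 0.0158
grasp_force: 108.1
t: 21.62
ee_pos: [0.4475, 0.1583, 0.3068]
orientation: [[-0.956, -0.293, 0.001], [-0.293, 0.956, 0.0], [-0.001, 0.0, -1.0]]
contact_force: [-0.3, -0.2, 4.7]
grip_width: 0.0162
grasp_force: 108.1
t: 22.75
ee_pos: [0.3901, 0.1406, 0.437]
orientation: [[-0.956, -0.293, 0.0], [-0.293, 0.956, 0.0], [-0.0, -0.0, -1.0]]
contact_force: [0.5, -0.0, -0.7]
grip_width: 0.0158
grasp_force: 107.5
top
 (0.472, -9.0, -2.0, -1.0)
 (0.472, -10.0, -1.0, -2.0)
 (0.47, -8.0, 0.0, -1.0)
 (0.469, -12.0, -1.0, -3.0)
 (0.467, -7.0, -1.0, 0.0)
side
 (0.596, 2.0, 0.0, 3.0)
 (0.594, 1.0, 0.0, 3.0)
 (0.591, -1.0, 0.0, 2.0)
 (0.588, 4.0, -1.0, 3.0)
 (0.587, 3.0, 0.0, 3.0)
top start (0.524, np.float64(-225.0), np.float64(1.0), np.float64(3.0))
side start (0.638, np.float64(-217.0), np.float64(-3.0), np.float64(-3.0))
```

```bash
python3 - <<'E'
from ang import *
for n in("top","side"):
    f=cv2.imread(f"raw_{n}now.png");h=cv2.cvtColor(f,cv2.COLOR_BGR2HSV);M=(h[...,0]>9)&(h[...,0]<26)&(h[...,1]>125)&(h[...,2]>90)
    L=lambda *p:(proj(n,fr(yw)@np.array(p)+O)[0]).round(1)
    print(n,"tube",L(0,.05,.07),L(0,.09,.07),"hub",L(0,.05,0),"cuptop",L(0,0,.038),"fwd10mm",L(.01,.09,.07)-L(0,.09,.07))
    c=L(0,.05,.04).astype(int);x0,x1,y0,y1=c[0]-34,c[0]+42,c[1]-30,c[1]+26
    print("x0",x0)
    for y in range(y0,y1):print(y,"".join(".#"[int(v)] for v in M[y,x0:x1]))
E
```

```text
top tube [ 88.4 224.9] [ 69.8 230.9] hub [ 99.7 226.7] cuptop [116.1 218.4] fwd10mm [-1.3 -4.5]
x0 59
195 ............................................................................
196 ............................................................................
197 ............................................................................
198 ............................................................................
199 ............................................................................
200 ............................................................................
201 ............................................................................
202 ............................................................................
203 ............................................................##..............
204 ........................................................#######.............
205 .....................................................###########............
206 ....................................................#############...........
207 ......................
[... 7471 characters left out ...]
................#############.......................
142 ........................................#############.......................
143 ........................................##############......................
144 ........................................################....................
145 .........................................###############....................
146 .........................................################...................
147 .........................................################...................
148 ..........................................###############...................
149 ...........................................#############....................
```

Both views put the arm at about -6.5°, with the tube 8 mm behind vertical. One short stroke of about 5 mm is needed.

```bash
python3 -m crank '-20 0 0 0;-20 0 0 0;-10 0 0 0;0 0 0 0;0 0 40 0;0 0 40 0;0 0 23 0;0 0 9 0;0 0 8 0;0 0 6 0;0 0 4 0;0 0 2 0;0 0 0 0;0 0 0 0' && python3 -m crank '-1 0 0 0;-1.5 0 0 0;-1.5 0 0 0;-1 0 0 0;0 0 0 0;0 0 0 0' && python3 -m crank '0 0 -8 0;0 0 -12 0;0 0 -30 0;0 0 -50 0;0 0 -30 0;20 0 0 0;50 0 0 0;40 0 0 0;0 0 0 0;0 0 0 0' && python3 - <<'E'
from ang import *
for n in("top","side"):
    f=env.grab_frame(n);cv2.imwrite(f"raw_{n}now.png",f);h=cv2.cvtColor(f,cv2.COLOR_BGR2HSV);M=(h[...,0]>9)&(h[...,0]<26)&(h[...,1]>125)&(h[...,2]>90)
    L=lambda *p:(proj(n,fr(yw)@np.array(p)+O)[0]).round(1)
    c=L(0,.05,.04).astype(int);x0,x1,y0,y1=(c[0]-25,c[0]+42,c[1]-10,c[1]+18) if n=="top" else (c[0]-30,c[0]+28,c[1]-20,c[1]+16)
    print(n,"x0",x0)
    for y in range(y0,y1):print(y,"".join(".#"[int(v)] for v in M[y,x0:x1]))
E
```

```text
t: 24.6
ee_pos: [0.4381, 0.1554, 0.3054]
orientation: [[-0.956, -0.293, 0.001], [-0.293, 0.956, 0.0], [-0.001, 0.0, -1.0]]
contact_force: [-0.4, -0.8, 5.3]
grip_width: 0.0162
grasp_force: 108.2
t: 25.35
ee_pos: [0.4428, 0.1569, 0.3053]
orientation: [[-0.956, -0.293, 0.001], [-0.293, 0.956, 0.0], [-0.001, 0.0, -1.0]]
contact_force: [-0.2, -0.6, 4.2]
grip_width: 0.0158
grasp_force: 108.2
t: 26.6
ee_pos: [0.3376, 0.1246, 0.435]
orientation: [[-0.956, -0.293, 0.001], [-0.293, 0.956, 0.0], [-0.001, 0.0, -1.0]]
contact_force: [-0.0, -0.4, 0.0]
grip_width: 0.0162
grasp_force: 107.5
top x0 68
215 ...........................................#############...........
216 ...........................................#############...........
217 ...........................................#############...........
218 ...........................................#############...........
219 ...........................................#############...........
220 ..........................................###############..........
221 ....................##.................###################..##.....
222 
[... 3087 characters left out ...]
##.....
129 .###...........................####.......#############...
130 ##.............................####......###############..
131 #..............................#####....#################.
132 ..............................#######..##################.
133 ..............................############################
134 ..............................############################
135 ..............................############################
136 ...............................###########################
137 ................................#########################.
138 ....................................###################...
139 ....................................##############........
```

The arm now stands upright: in the side view the bar slopes 0.2 px/row against 0.226 predicted for vertical, and the top view agrees within about 1–2°. Next I carry the stick back to its rest.

```bash
python3 -m crank '0 0 0 2.5;-5 -20 0 0;-10 -40 0 0;-10 -41 0 0;-11 -43 0 0;-11 -43 0 0;-11 -43 0 0;-10 -41 0 0;-10 -40 0 0;-9 -39.5 0 0;-5 -20 0 0;0 0 0 0;0 0 40 0;0 0 50 0;0 0 50 0;0 0 40 0;0 0 0 0;0 0 0 0;0 0 0 0' && python3 - <<'E'
from h import *
s=env.read_state();e=s["ee_pos"];R=s["orientation"]
print((R.T@(np.array([.5195,-.2109,.1965])-e)*1000).round(1),np.degrees(np.arctan2(-R[1,0],-R[0,0])),s["contact_force"])
E
```

```text
t: 29.08
ee_pos: [0.5201, -0.2111, 0.257]
orientation: [[-0.968, -0.251, 0.003], [-0.251, 0.968, -0.001], [-0.003, -0.002, -1.0]]
contact_force: [-1.2, -0.8, -1.0]
grip_width: 0.0162
grasp_force: 107.7
[ 0.7  0.4 60.5] 14.542299699997633 [-1.1592896  -0.75263677 -0.98531718]
```

```bash
python3 -m crank '0.5 0.5 20 0;0 0 20 0;0 0 10 0;0 0 6 0;0 0 3 0;0 0 1 0;0 0 0 0;0 0 0 0;0 0 0 0'
```

```text
t: 30.2
ee_pos: [0.519, -0.2107, 0.1961]
orientation: [[-0.968, -0.251, 0.001], [-0.251, 0.968, -0.001], [-0.001, -0.001, -1.0]]
contact_force: [-2.5, 1.1, 5.3]
grip_width: 0.0161
grasp_force: 108.6
```

Same height and force as when it was grasped, so the stick is seated. I'll open, then retreat.

```bash
python3 -m crank '0 0 0 0;0 0 0 0;0 0 0 0;0 0 0 0;0 0 0 0;0 0 0 0' 1 && python3 -m crank '0 0 -10 0;0 0 -20 0;0 0 -40 0;0 0 -50 0;0 0 -50 0;0 0 -30 0;20 40 0 0;20 45 0 0;20 50 0 0;20 50 0 0;20 50 0 0;20 40 0 0;10 20 0 0;0 0 0 0;0 0 0 0' && python3 - <<'E'
from ang import *
def m(f):
    h=cv2.cvtColor(f,cv2.COLOR_BGR2HSV);return (h[...,0]>9)&(h[...,0]<26)&(h[...,1]>80)&(h[...,2]>110)
for n in("top","side"):
    f=env.grab_frame(n);cv2.imwrite(f"raw_{n}end.png",f);f0=cv2.imread(f"raw_{n}0.png")
    for nm,X,r in(("stick",(.539,-.208,.039),42),("jar",None,0)):
        if X is None: continue
        p=proj(n,np.array(X))[0].astype(int)
        for g,t in((f0,"before"),(f,"after")):
            w=m(g)[p[1]-r:p[1]+r,p[0]-r:p[0]+r].astype(np.uint8)
            k,l,st,ce=cv2.connectedComponentsWithStats(w);i=1+np.argmax(st[1:,4]);print(n,nm,t,st[i],ce[i].round(1))
    d=np.abs(f.astype(int)-f0).max(2)>50
    k,l,st,ce=cv2.connectedComponentsWithStats(d.astype(np.uint8));print([(s[:5].tolist()) for s in st[1:] if s[4]>60])
E
```

```text
t: 30.95
ee_pos: [0.5189, -0.2106, 0.1947]
orientation: [[-0.968, -0.251, -0.0], [-0.251, 0.968, 0.0], [0.0, 0.0, -1.0]]
contact_force: [-0.5, 0.4, 0.3]
grip_width: 0.0855
grasp_force: 0.0
t: 32.83
ee_pos: [0.3192, 0.042, 0.3951]
orientation: [[-0.968, -0.251, 0.001], [-0.251, 0.968, -0.0], [-0.001, -0.0, -1.0]]
contact_force: [0.8, -0.3, -0.4]
grip_width: 0.0857
grasp_force: 0.0
top stick before [ 29   5  28  76 622] [42.4 41.8]
top stick after [ 28   6  35  78 669] [42.1 44.7]
[[310, 137, 139, 200, 7984], [64, 173, 217, 139, 7953], [285, 184, 12, 35, 75], [89, 221, 19, 8, 64], [263, 222, 122, 148, 5729], [95, 298, 71, 22, 534], [164, 301, 44, 43, 767], [134, 315, 41, 69, 1705], [243, 342, 63, 25, 461], [386, 352, 86, 32, 1398], [180, 367, 59, 17, 641]]
side stick before [ 23  16  40  54 527] [43.3 40.5]
side stick after [ 21  15  41  55 602] [41.  40.9]
[[0, 0, 126, 75, 5671], [66, 0, 47, 25, 870], [65, 64, 26, 34, 420], [99, 76, 24, 17, 145], [88, 99, 63, 77, 2291], [139, 110, 18, 24, 100], [93, 165, 180, 73, 4821], [0, 219, 10, 12, 68], [282, 225, 125, 79, 3793], [48, 237, 22, 30, 430], [170, 242, 140, 142, 7263], [72, 264, 48, 34, 859], [56, 269, 16, 18, 163], [5, 278, 63, 54, 1907], [124, 292, 53, 39, 548], [313, 297, 85, 87, 2832], [0, 335, 112, 49, 2991]]
```

```bash
python3 -c "
from fine import *
for n in('top','side'):print(n,fine(n,cv2.imread(f'raw_{n}end.png'),-8,9)[:3], best(n,cv2.imread(f'raw_{n}end.png')))
print(env.hand_in())"
```

```text
top [(0.604, np.float64(5.0), np.float64(3.0), np.float64(1.0)), (0.603, np.float64(3.0), np.float64(3.0), np.float64(0.0)), (0.601, np.float64(2.0), np.float64(3.0), np.float64(0.0))] [(2, 0.53), (-190, 0.53), (-192, 0.52), (0, 0.51)]
side [(0.58, np.float64(1.0), np.float64(0.0), np.float64(-1.0)), (0.578, np.float64(-1.0), np.float64(0.0), np.float64(-2.0)), (0.575, np.float64(4.0), np.float64(0.0), np.float64(0.0))] [(4, 0.57), (2, 0.57), (6, 0.55), (-222, 0.54)]
the job is handed in; nothing more can be done
None
```

I handed the job in at about 33 s: five forward strokes brought the key arm upright (my camera fits read 1–5° past vertical), the stick is back in its rest within about 2 mm and released, and I never went near the leak light, jar or bow, though I made no separate check that they stayed put.

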